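Set up the drawing box: drawer shut, board held at the clip

TASK

Push the pencil drawer on the side of the drawing box fully shut while the drawing board still lies flat. Then raise the hinged board by its handle bar until the pointer pin on its edge is level with the clip on the curved steel rod, and finish still holding it there with the gripper, steady, so that I can set the prop behind it: the board drops if you let go. Leave the clip where it is set and do not disturb the fan, the plant pot or the mug.

Things in the scene. Friction and masses are not known exactly. Their poses are not given: they have to be found in the camera images.
- board_hinge (a point): Middle of the hinge line of the drawing box, 80 mm above the desk. The wooden box (210 mm deep along x, 320 mm wide along y, 73 mm high without the board, fixed to the desk) is centred 100 mm along this point's +x from it. Its axes are the box's: x points across the box away from the hinge (roughly away from the robot), y runs along the hinge line, z up. The box's place and yaw vary.
- drawer (a joint): Opening of the pencil drawer in m: 0 fully shut, positive = pulled out along the box's -y. It slides with about 1.5 N friction and stays where it is left; it has a stop at 0.
- drawer_front (a point): Centre of the outer face of the drawer's flat wooden front (200 mm long along the box's x, 52 mm high from 11 to 63 mm above the desk, 14 mm thick; a dark round spot marks the middle). The face looks along the box's -y; push it along the box's +y. The point's axes are the box's.
- board (a joint): Angle of the drawing board in rad: 0 lying flat on the box, growing as the edge far from the hinge rises (a turn about the box's -y through board_hinge). Limit 1.3. Nearly frictionless: it falls shut when let go. Board 210 x 320 x 12 mm, about 0.6 kg (varies).
- board_handle (a point): Middle of the round steel handle bar on the board's edge far from the hinge: diameter 11 mm, 120 mm long along the box's y (posts at its two ends, 106 mm of bar free between them), 250 mm from the hinge line in the board's mid-plane, with a 34 mm gap between bar and board edge. 80 mm above the desk when the board is flat, nothing under it. The point turns with the board; its x points from the hinge to the bar, y along the bar.
- board_pointer (a point): Tip of the short dark pin (6 mm thick) that sticks out of the board's +y side edge, 200 mm from the hinge line in the board's mid-plane and 168 mm along the box's +y from its middle. Turns with the board.
- clip_mark (a point): Middle of the inner face (towards the board) of the small black clip, 22 x 18 x 12 mm with a steel thumbscrew, that sits on the curved steel rod beside the board's +y side. The rod is an arc of 200 mm radius about the hinge line, so the pin passes 1 mm beside the clip; pin tip and this point coincide when the board is at the clip's angle.
- clip (a joint): Angle of the clip about the same hinge line in rad, measured like board: the board is at the mark when board equals it. It is between 0.35 and 0.75, held by friction, and must not be shifted.
- fan: White hand fan standing on its round foot, 197 mm tall, 84 mm across the head; origin at the centre of its underside. Bystander.
- pot: White plant pot with a small succulent, 92 mm across, about 95 mm tall; origin at the centre of its underside. Bystander.
- mug: White mug, 76 mm across, 85 mm tall, handle to one side; origin at the centre of its underside. Bystander.

How it is judged:
By the outcome, as a careful person would: the job done as asked, in the order asked, and still so for the second after the job is handed in, while the arm keeps its last pose, push and grip.
It also fails if it takes over 51 s, if anything falls off the work surface, if the arm or the gripper's body presses on something with over 40 N, if the wrist force passes 120 N, or if a joint passes its speed limit or range.

ROBOT

A 6-joint arm with a two-finger parallel gripper is mounted at the origin on the work surface. World frame = base frame: x ahead of the robot, y to its left, z up, the work surface at z = 0. Lengths are in m, angles in rad, forces in N, time in s.
With the tool pointing down it reaches from about 0.375 to 0.825 m from the base axis. Payload 5.5 kg.
Tool frame: the origin (TCP) lies midway between the tips of the shut fingers; the grasp point (between the pads) lies 19 mm behind it (grip_point_offset is the distance from the TCP to the grasp point, in m); z points along the fingers, y is the line along which they close (so a half turn about z gives the same grasp; the last joint's range is limited). The gripper opens to 85 mm and grips with 20 to 120 N. Pads are 22 mm wide; open, the fingers measure 114 mm over their backs; the gripper's body (76 mm by 85 mm) begins 54 mm behind the grasp point. The pads swing forward as they close: fully open they stand 13 mm farther back than shut.
Start: joints at [1.205, 0.314, -0.047, 1.21, 0, 1.571], TCP at [0.215, 0.56, 0.231] pointing down, gripper open.
Joint ranges: [-2.67, 2.67], [-0.69, 1.73], [-1.03, 1.25], [-2.08, 2.16], [-1.42, 1.45], [-3.14, 3.14]. Speed limits (rad/s): [2.39, 2.39, 3.01, 3.14, 3.14, 3.14].

INTERFACE

Orientations are given as a 3x3 rotation matrix whose columns are the frame's x, y, z axes.
In Python, from bench import * gives the robot as it stands.
- The arm moves only by the tool move_arm, never from a script. Its argument "moves" is a list of rows, each a list of 7 numbers: the shift along the tool's x, y, z in cm, then the turn, a rotation vector about the tool's x, y, z in rad, then the opening, from 0 (shut) to 1 (fully open). A call has 1 to 20 rows; each row is the pose to reach, as a shift and turn from the pose commanded when the call began, along the tool's axes at that moment; what a row does not reach only later rows make up. A row lasts 1/8 s, in which the tool goes at most 62.5 mm and 10.7 degrees, less where a joint would pass 70% of its speed; a pose out of reach is approached as far as the arm can. A call with a gripper value outside its range is refused whole. The fingers move at their own pace and stop on an object; "newtons" is the grip in N (left out, the last holds). Time passes only in rows, so rows that repeat a pose let the fingers close. It gives the time, the measured TCP pose, the force, the opening and the grip force at its end, in the units of the state.
- get_state(): the state, without advancing time (a new reading comes with each control period).
- camera(name): name is "scene" or "side" or "wrist"; returns a dict with "img" (384x512x3 uint8, blue, green, red), "fx", "fy", "cx", "cy" (pixels), "extrinsics" (4x4, takes a point from camera to world coordinates). Camera axes: x right, y down, z forward; pixel columns grow to the right and rows downward; lengths in m; the calibration is good to about 2 mm. A picture is of the moment at which its call begins. There is no depth.
- finish_job(): hands the job in; it is judged then, once.
The state is a dict: "t": time; "q": joint angles; "joint_velocities": joint speeds; "joint_torque": joint torques, N m; "ee_pos": TCP position; "eef_rot": TCP orientation; "wrist_force": force on the tool from outside, world axes, zero at the start; "ft_torque": the same for the moment, N m; "opening": finger opening in m; "finger_force": force on a finger pad.
Only numpy, scipy, OpenCV 4.12 (cv2) and the standard library are available. Lean on these libraries where they do the work, as an engineer would, in place of code of your own. Each camera call takes 0.05 s, during which the arm holds its last target. There are 200 camera calls.

## Working session

There is one attempt and no reset: what is moved stays moved. The work goes in short steps, Python scripts to look and compute and a tool call to move; the robot and the scene stay as the last step left them, time stands still between calls to the robot, and variables do not carry over. Pictures are saved under pics/ and viewed, at most 10 in all, crops included, and the job is handed in when it is done.

Besides the shell and the picture viewer there is one more tool, called after "Call:" by a JSON object that holds its "op" and its "data". move_arm: Moves the arm, as the interface text tells. Its arguments: {"type":"object","properties":{"moves":{"type":"array","items":{"type":"array","items":{"type":"number"}}},"newtons":{"type":"number"}},"required":["moves"]}

```bash
mkdir -p pics; python3 - <<'E'
from bench import *
import cv2,pickle
d={}
for n in("scene","side","wrist"):
    c=camera(n);d[n]=c;cv2.imwrite(f"pics/{n}0.png",c["img"])
    print(n,c["fx"],c["cx"],c["cy"],c["extrinsics"].round(3).tolist() if hasattr(c["extrinsics"],'round') else c["extrinsics"])
pickle.dump(d,open("c0.pkl","wb"))
a=cv2.imread("pics/scene0.png");cv2.imwrite("pics/scene0b.png",cv2.resize(a,(800,600)))
a=cv2.imread("pics/side0.png");cv2.imwrite("pics/side0b.png",cv2.resize(a,(800,600)))
print(get_state())
E
```

```text
scene 495.4564553665449 255.63013941214052 192.9036071651523 [[0.601, 0.547, -0.582, 1.423], [0.799, -0.408, 0.441, -0.673], [0.004, -0.73, -0.683, 1.112], [0.0, 0.0, 0.0, 1.0]]
side 365.8460263517229 258.49399046080356 190.2660278487289 [[0.905, -0.23, 0.359, 0.168], [-0.426, -0.453, 0.783, -0.784], [-0.018, -0.861, -0.508, 0.603], [0.0, 0.0, 0.0, 1.0]]
wrist 276.85776546333017 249.66732306872845 194.75960116193238 [[0.357, 0.887, 0.293, 0.14], [0.934, -0.339, -0.112, 0.589], [0.0, 0.314, -0.95, 0.373], [0.0, 0.0, 0.0, 1.0]]
{'t': 0.15, 'q': array([ 1.20499936e+00,  3.14043054e-01, -4.77978864e-02,  1.21021500e+00,
       -2.81309043e-05,  1.57077243e+00]), 'joint_velocities': array([-0.00036443, -0.00124881,  0.00256075,  0.00071904,  0.00251014,
        0.00070702]), 'joint_torque': array([ 1.77239555e-03, -5.40043938e+01,  3.40061259e+01,  1.32312445e-02,
        8.51857226e-05, -1.17154073e-05]), 'ee_pos': array([0.21447375, 0.5599055 , 0.23066753]), 'eef_rot': array([[-9.33847550e-01,  3.57671040e-01, -4.24284476e-04],
       [ 3.57671290e-01,  9.33846797e-01, -1.18633445e-03],
       [-2.81007769e-05, -1.25960990e-03, -9.99999206e-01]]), 'wrist_force': array([-0.20240939,  0.44634393,  0.05648766]), 'ft_torque': array([0.00168102, 0.01141143, 0.01221513]), 'finger_force': 0.0, 'opening': 0.08539483815097602}
```

View pics/scene0b.png

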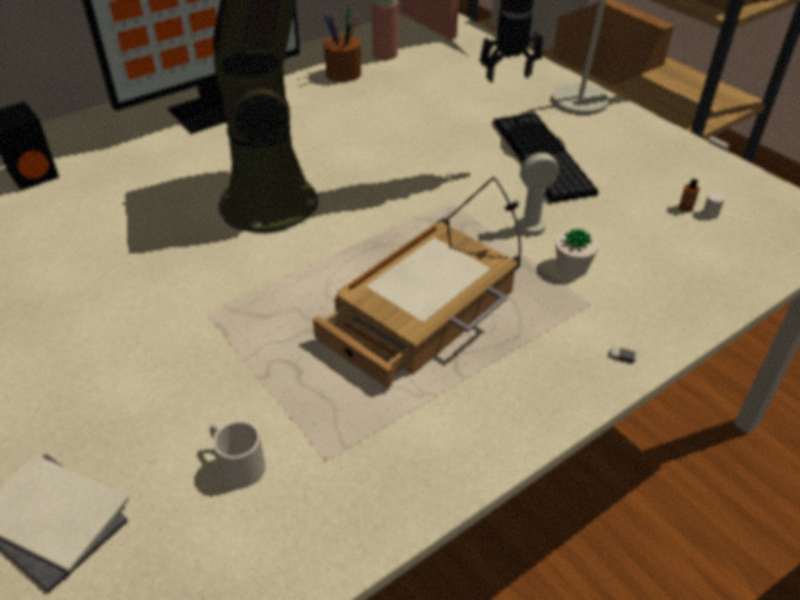

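View pics/side0b.png

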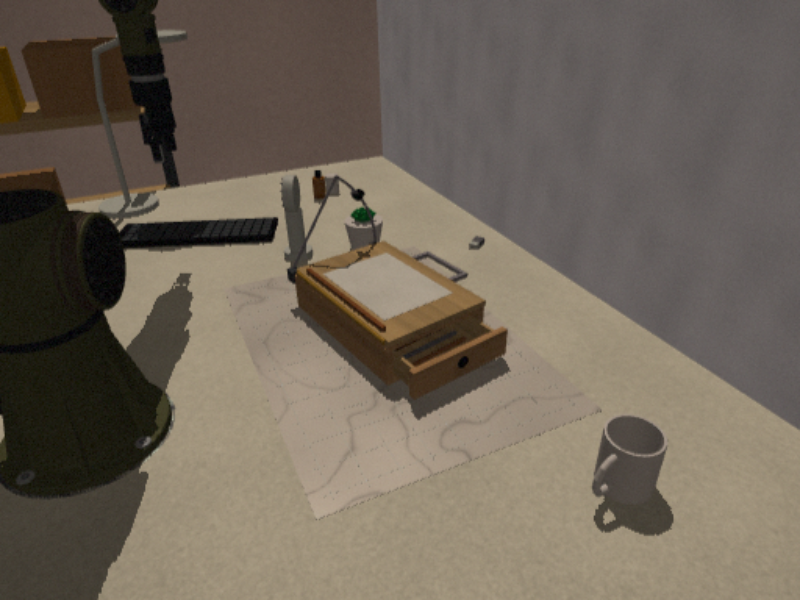

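Both views show the box: drawer spot at about (349,351) in scene and (463,362) in side (800-px scale), with the handle bar on the far side and the clip on the rod at (511,206)/(358,194). I'll enlarge both to measure.

```bash
python3 - <<'E'
import cv2,numpy as np
a=cv2.imread("pics/scene0.png")[100:250,195:345];b=cv2.imread("pics/side0.png")[105:255,180:330]
def up(i):
    j=cv2.resize(i,(400*2//2,400),interpolation=cv2.INTER_CUBIC);return cv2.convertScaleAbs(j,alpha=1.5)
f=np.hstack([cv2.resize(up(a),(400,400)),cv2.resize(up(b),(400,400))])
# two crops, 2.667x
cv2.imwrite("pics/crop0.png",f)
E
```

```text
(no output)
```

View pics/crop0.png

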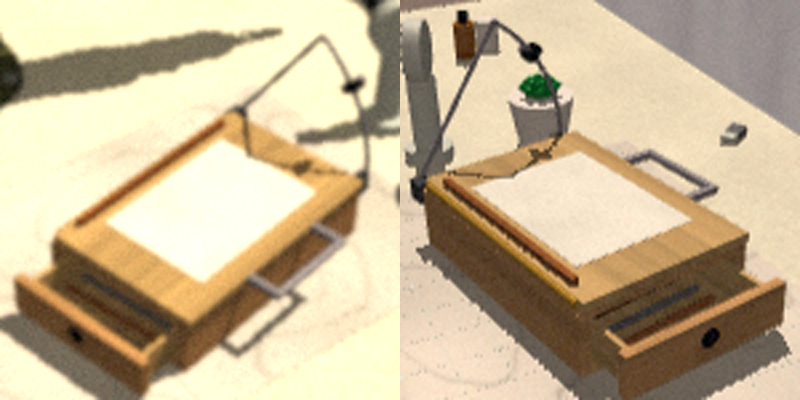

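```bash
cat > u.py <<'E'
import pickle,numpy as np
from scipy.optimize import least_squares
def proj(c,P):
    T=np.linalg.inv(np.array(c["extrinsics"]));p=np.atleast_2d(P)@T[:3,:3].T+T[:3,3]
    return np.c_[c["fx"]*p[:,0]/p[:,2]+c["cx"],c["fy"]*p[:,1]/p[:,2]+c["cy"]]
def ray(c,uv,z):
    T=np.array(c["extrinsics"]);d=T[:3,:3]@np.array([(uv[0]-c["cx"])/c["fx"],(uv[1]-c["cy"])/c["fy"],1])
    return T[:3,3]+d*(z-T[2,3])/d[2]
def Rz(a): return np.array([[np.cos(a),-np.sin(a),0],[np.sin(a),np.cos(a),0],[0,0,1]])
def W(h,yaw,L): return np.atleast_2d(L)@Rz(yaw).T+np.array([h[0],h[1],.08])
E
python3 - <<'E'
from u import *
d=pickle.load(open("c0.pkl","rb"));S,D=d["scene"],d["side"]
f=lambda p,o:(np.array(p)+.5)/(400/150)-.5+np.array(o)
us=f([(58,238),(187,322),(363,182),(237,112),(345,240),(277,293),(76,335),(352,86)],(195,100))
ud=f([(175,304),(348,236),(173,135),(27,183),(240,152),(315,190),(311,337),(131,51)],(180,105))
def pts(x):
    h,y,dr,cl=x[:2],x[2],x[3],x[4]
    L=[(0,-.16,.006),(.21,-.16,.006),(.21,.16,.006),(0,.16,.006),(.25,.06,0),(.25,-.06,0),(.1,-.16-dr,-.043),(.2*np.cos(cl),.175,.2*np.sin(cl))]
    return W(h,y,L)
r=lambda x:np.r_[(proj(S,pts(x))-us).ravel(),(proj(D,pts(x))-ud).ravel()]
s=least_squares(r,[.5,0,0,.05,.5],loss="soft_l1")
print(s.x.round(4));print(r(s.x).reshape(2,8,2).round(1).tolist());P=pts(s.x);print(P.round(3).tolist())
k=1.5625
for n,a,b,z in[("fan",(535,230),(295,258),0),("pot",(574,275),None,0),("mug",(240,478),(628,492),0)]:
    print(n,ray(S,np.array(a)/k,z).round(3),None if b is None else ray(D,np.array(b)/k,z).round(3))
E
```

```text
[0.4216 0.0619 0.1871 0.0659 0.6133]
[[[-1.9, -2.0], [1.0, -0.1], [0.9, -0.6], [-1.8, -1.2], [-1.1, 0.2], [-0.1, 0.8], [-0.2, 0.2], [-0.4, -0.1]], [[2.2, -0.8], [0.2, -1.8], [0.6, -2.3], [-1.0, -2.6], [3.1, -0.0], [-0.5, -0.4], [-1.1, 0.8], [0.4, 0.1]]]
[[0.451, -0.095, 0.086], [0.658, -0.056, 0.086], [0.598, 0.258, 0.086], [0.392, 0.219, 0.086], [0.656, 0.167, 0.08], [0.678, 0.049, 0.08], [0.562, -0.141, 0.037], [0.55, 0.264, 0.195]]
fan [0.469 0.446 0.   ] [0.442 0.43  0.   ]
pot [0.636 0.402 0.   ] None
mug [ 0.663 -0.433  0.   ] [ 0.641 -0.439  0.   ]
```

```bash
cat >> u.py <<'E'
from scipy.spatial.transform import Rotation as Ro
def row(p0,R0,p,R): return (R0.T@(np.array(p)-p0)*100).round(1).tolist()+Ro.from_matrix(R0.T@R).as_rotvec().round(3).tolist()
def tool(yaw,t=0,s=1): # fingers down, tool y along s*box x; tilted by t with the board
    x,y=Rz(yaw)[:,0],Rz(yaw)[:,1]
    R=np.c_[np.cross(s*x,[0,0,-1]),s*x,[0,0,-1.]]
    return Ro.from_rotvec(-y*t).as_matrix()@R
E
python3 - <<'E'
from u import *
from bench import get_state
s=get_state();p0,R0=s["ee_pos"],s["eef_rot"]
R=tool(.187)
for p,RR in[((.215,.56,.38),R0),((.48,.1,.38),R),((.573,-.2,.38),R),((.573,-.2,.037),R)]:print(row(p0,R0,p,RR))
E
```

```text
[-0.0, 0.0, -14.9, 0.0, 0.0, 0.0]
[-41.2, -33.5, -14.9, -0.001, 0.001, 1.018]
[-60.7, -58.2, -14.9, -0.001, 0.001, 1.018]
[-60.7, -58.1, 19.4, -0.001, 0.001, 1.018]
```

Call:
{"op": "move_arm", "data": {"moves": [[0,0,-7,0,0,0,0],[0,0,-15,0,0,0,0],[-4,-3,-15,0,0,0.1,0],[-8.2,-6.7,-15,0,0,0.2,0],[-12.4,-10,-15,0,0,0.3,0],[-16.5,-13.4,-15,0,0,0.45,0],[-20.6,-16.7,-15,0,0,0.6,0],[-24.7,-20.1,-15,0,0,0.7,0],[-28.8,-23.4,-15,0,0,0.8,0],[-33,-26.8,-15,0,0,0.9,0],[-37.1,-30.1,-15,0,0,1.0,0],[-41.2,-33.5,-15,0,0,1.02,0],[-45,-38.5,-15,0,0,1.02,0],[-49,-43.5,-15,0,0,1.02,0],[-53,-48.5,-15,0,0,1.02,0],[-57,-53.5,-15,0,0,1.02,0],[-60.7,-58.1,-15,0,0,1.02,0],[-60.7,-58.1,-9,0,0,1.02,0],[-60.7,-58.1,-3,0,0,1.02,0],[-60.7,-58.1,0,0,0,1.02,0]]}}

```text
t: 2.65
ee_pos: [0.5715, -0.1991, 0.2271]
eef_rot: [[-0.183, 0.983, -0.005], [0.983, 0.183, 0.002], [0.003, -0.005, -1.0]]
wrist_force: [0.3, 0.2, -0.2]
opening: -0.0002
finger_force: 0.0
```

```bash
python3 - <<'E'
from u import *
from bench import *
import cv2
s=get_state();p0,R0=s["ee_pos"],s["eef_rot"];print(s["q"].round(2))
R=tool(.187)
for p in[(.573,-.2,.037),(.562,-.141,.037)]:print(row(p0,R0,p,R))
c=camera("wrist");pickle.dump(c,open("c1.pkl","wb"));cv2.imwrite("pics/w1.png",c["img"])
h=np.array([.4216,.0619])
L=[(0,-.16,.006),(.21,-.16,.006),(.21,.16,.006),(.25,.06,0),(.25,-.06,0),(.1,-.226,-.043)]
print(proj(c,W(h,.187,L)).round(0).tolist())
E
```

```text
[-0.34  0.33 -0.03  1.21  0.    1.05]
[-0.2, 0.2, 19.0, -0.005, -0.003, -0.003]
[5.8, 0.2, 19.0, -0.005, -0.003, -0.003]
[[142.0, 54.0], [369.0, 54.0], [443.0, -573.0], [464.0, -294.0], [430.0, -78.0], [250.0, 124.0]]
```

View pics/w1.png

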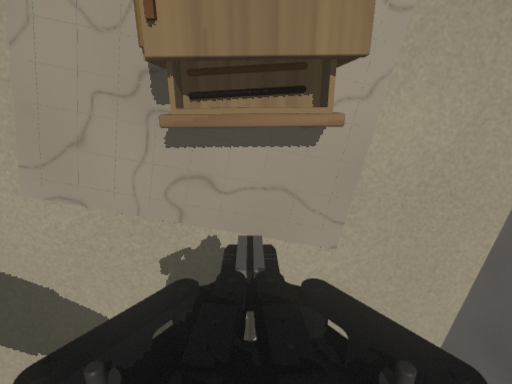

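The wrist view shows the board's -y edge from (148,58) to (370,53), and the drawer front centred at column 252. Both match the prediction within a few pixels, so I'll descend and push.

Call:
{"op": "move_arm", "data": {"moves": [[0,0,5,0,0,0,0],[0,0,10,0,0,0,0],[0,0,15,0,0,0,0],[0,0,19,0,0,0,0],[1.5,0,19,0,0,0,0],[3,0,19,0,0,0,0],[4,0,19,0,0,0,0],[5,0,19,0,0,0,0],[6,0,19,0,0,0,0],[7,0,19,0,0,0,0],[8,0,19,0,0,0,0],[9,0,19,0,0,0,0],[9.5,0,19,0,0,0,0],[9.5,0,19,0,0,0,0]]}}

```text
t: 4.45
ee_pos: [0.5556, -0.1053, 0.041]
eef_rot: [[-0.185, 0.983, -0.001], [0.983, 0.185, 0.001], [0.001, -0.001, -1.0]]
wrist_force: [0.2, 0.3, 0.3]
opening: -0.0001
finger_force: 0.0
```

Call:
{"op": "move_arm", "data": {"moves": [[0.3,0,0,0,0,0,0],[0.5,0,0,0,0,0,0],[0.5,0,0,0,0,0,0]]}}

```text
t: 4.82
ee_pos: [0.5552, -0.1031, 0.0411]
eef_rot: [[-0.183, 0.983, -0.0], [0.983, 0.183, -0.004], [-0.004, -0.001, -1.0]]
wrist_force: [0.5, -7.4, -2.4]
opening: 0.0001
finger_force: 3.7
```

Call:
{"op": "move_arm", "data": {"moves": [[0.3,0,0,0,0,0,0],[0.3,0,0,0,0,0,0]]}}

```text
t: 5.08
ee_pos: [0.5552, -0.1031, 0.0412]
eef_rot: [[-0.181, 0.983, 0.0], [0.983, 0.181, -0.01], [-0.01, -0.001, -1.0]]
wrist_force: [2.6, -15.9, -5.9]
opening: 0.0001
finger_force: 8.3
```

Call:
{"op": "move_arm", "data": {"moves": [[-3,0,0,0,0,0,0],[-5,0,-2,0,0,0,0],[-5,0,-8,0,0,0,0.3],[-5,0,-14,0,0,0,0.3],[-3,3,-20,0,0,0,0.3],[0,6,-22,0,0,0,0.3],[2.5,10,-22,0,0,0,0.3],[5,14,-22,0,0,0,0.3],[5,14,-22,0,0,0,0.3]]}}

```text
t: 6.2
ee_pos: [0.6845, -0.0205, 0.2598]
eef_rot: [[-0.187, 0.982, -0.001], [0.982, 0.187, 0.001], [0.001, -0.001, -1.0]]
wrist_force: [-0.7, -0.8, 0.4]
opening: 0.0255
finger_force: 0.0
```

```bash
python3 - <<'E'
from u import *
from bench import *
import cv2
c=camera("wrist");c2=camera("side");pickle.dump((c,c2),open("c2.pkl","wb"))
s=get_state();p0,R0=s["ee_pos"],s["eef_rot"];print(s["t"],p0,s["q"].round(2),s["opening"])
im=cv2.resize(c["img"],(533,400));b=cv2.resize(c2["img"][105:255,215:315],(267,400))
cv2.imwrite("pics/w2.png",cv2.convertScaleAbs(np.hstack([im,b]),alpha=1.4))
L=[(.21,-.16,.006),(.21,.16,.006),(.25,.06,0),(.25,-.06,0)]
print((proj(c,W([.4216,.0619],.187,L))*533/512).round(0).tolist())
E
```

```text
6.3 [ 0.68269643 -0.02286843  0.26044343] [-0.03  0.47  0.25  1.35  0.    1.35] 0.025659714922541172
[[230.0, 208.0], [219.0, -162.0], [266.0, -14.0], [265.0, 118.0]]
```

View pics/w2.png

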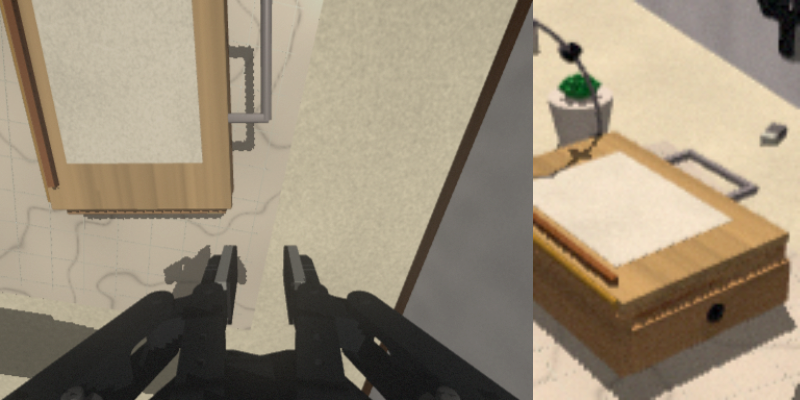

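The drawer is now shut, with its front flush in the side view. The board corner at (231,208) and the bar's end at (267,119) match the prediction to 2 px. Next is the grasp.

```bash
python3 - <<'E'
from u import *
from bench import *
s=get_state();p0,R0=s["ee_pos"],s["eef_rot"]
for z in(.26,.12,.061):print(row(p0,R0,(.6675,.108,z),tool(.187)))
E
```

```text
[13.1, 0.9, 0.0, -0.002, -0.0, -0.001]
[13.1, 0.9, 14.0, -0.002, -0.0, -0.001]
[13.1, 1.0, 19.9, -0.002, -0.0, -0.001]
```

Call:
{"op": "move_arm", "data": {"moves": [[4,0.5,0,0,0,0,0.35],[8,1,0,0,0,0,0.35],[12,1,0,0,0,0,0.35],[13,1,4,0,0,0,0.35],[13,1,8,0,0,0,0.35],[13,1,12,0,0,0,0.35],[13,1,14,0,0,0,0.35],[13,1,16,0,0,0,0.35],[13,1,18,0,0,0,0.35],[13,1,19.9,0,0,0,0.35],[13,1,19.9,0,0,0,0.35]]}}

```text
t: 7.68
ee_pos: [0.6673, 0.1054, 0.0607]
eef_rot: [[-0.183, 0.983, -0.003], [0.983, 0.183, -0.0], [0.0, -0.003, -1.0]]
wrist_force: [-0.3, 0.9, 0.5]
opening: 0.0301
finger_force: 0.0
```

Call:
{"op": "move_arm", "data": {"moves": [[0,0,0,0,0,0,0.1],[0,0,0,0,0,0,0],[0,0,0,0,0,0,0],[0,0,0,0,0,0,0],[0,0,0,0,0,0,0]], "newtons": 40}}

```text
t: 8.3
ee_pos: [0.6663, 0.1055, 0.0628]
eef_rot: [[-0.184, 0.983, -0.004], [0.983, 0.184, -0.001], [-0.001, -0.005, -1.0]]
wrist_force: [-9.0, -2.4, 3.8]
opening: 0.0092
finger_force: 39.2
```

```bash
python3 - <<'E'
from u import *
from bench import *
s=get_state();p0,R0=s["ee_pos"],s["eef_rot"];print(p0,s["opening"],s["finger_force"])
yaw=.187;x=Rz(yaw)[:,0]
# bar measured from grasp: keep tool's grasp on the bar circle
h=np.array([.4216,.0619,.08]);r=(p0-h)@x;print(r,((p0-h)@Rz(yaw)[:,1]))
ax=-Rz(yaw)[:,1]
for t in np.arange(.05,.66,.05):
    Q=Ro.from_rotvec(ax*t).as_matrix();print(round(t,2),row(p0,R0,h+Q@(p0-h),Q@R0))
E
```

```text
[0.66633717 0.10552126 0.06278843] 0.009191818721383417 39.218518137931824
0.24858023440170554 -0.0026388013016662303
0.05 [-0.0, 0.0, -1.2, -0.05, 0.0, 0.0]
0.1 [-0.0, 0.0, -2.5, -0.1, 0.0, 0.0]
0.15 [-0.0, -0.0, -3.7, -0.15, 0.0, 0.0]
0.2 [-0.0, -0.2, -5.0, -0.2, 0.0, 0.0]
0.25 [-0.0, -0.4, -6.2, -0.25, 0.001, 0.0]
0.3 [-0.0, -0.6, -7.4, -0.3, 0.001, 0.0]
0.35 [-0.0, -1.0, -8.6, -0.35, 0.001, 0.0]
0.4 [-0.0, -1.3, -9.8, -0.4, 0.001, 0.0]
0.45 [-0.0, -1.8, -11.0, -0.45, 0.001, 0.0]
0.5 [-0.0, -2.3, -12.1, -0.5, 0.001, 0.0]
0.55 [-0.0, -2.8, -13.2, -0.55, 0.001, 0.0]
0.6 [-0.0, -3.4, -14.3, -0.6, 0.001, 0.0]
0.65 [-0.0, -4.1, -15.4, -0.65, 0.001, 0.0]
```

Call:
{"op": "move_arm", "data": {"moves": [[0,0,-1.2,-0.05,0,0,0],[0,0,-2.5,-0.1,0,0,0],[0,0,-3.7,-0.15,0,0,0],[0,-0.2,-5,-0.2,0,0,0],[0,-0.4,-6.2,-0.25,0,0,0],[0,-0.6,-7.4,-0.3,0,0,0],[0,-1,-8.6,-0.35,0,0,0],[0,-1.3,-9.8,-0.4,0,0,0],[0,-1.8,-11,-0.45,0,0,0],[0,-2.3,-12.1,-0.5,0,0,0],[0,-2.8,-13.2,-0.55,0,0,0],[0,-2.8,-13.2,-0.55,0,0,0],[0,-2.8,-13.2,-0.55,0,0,0]]}}

```text
t: 9.93
ee_pos: [0.6405, 0.1004, 0.1934]
eef_rot: [[-0.183, 0.84, 0.511], [0.983, 0.157, 0.094], [-0.001, 0.52, -0.854]]
wrist_force: [-2.1, -4.7, -4.0]
opening: 0.0099
finger_force: 40.5
```

```bash
python3 - <<'E'
from u import *
from bench import *
import cv2
c=camera("scene");c2=camera("side");pickle.dump((c,c2),open("c3.pkl","wb"))
s=get_state();p0,R0=s["ee_pos"],s["eef_rot"];print(s["t"],p0,s["opening"],s["finger_force"],s["wrist_force"])
a=cv2.resize(c["img"][90:190,270:370],(400,400),interpolation=cv2.INTER_CUBIC);b=cv2.resize(c2["img"][90:190,170:270],(400,400),interpolation=cv2.INTER_CUBIC)
cv2.imwrite("pics/r3.png",cv2.convertScaleAbs(np.hstack([a,b]),alpha=1.5))
h=np.array([.4216,.0619,.08]);g=p0-.019*R0[:,2]-h;print("angle from grasp",np.arctan2(g[2],g@Rz(.187)[:,0]),np.hypot(g[2],g@Rz(.187)[:,0]))
for t in(.5,.55,.6,.65):
  L=[[.2*np.cos(t),.168,.2*np.sin(t)]]
  print(t,((proj(c,W(h[:2],.187,L))-[270,90])*4).round(0),((proj(c2,W(h[:2],.187,L))-[170,90])*4).round(0))
E
```

```text
10.025 [0.6407617  0.10048168 0.19297679] 0.009327294037257997 40.4590630531311 [-2.67692208 -5.63772982 -4.50955688]
angle from grasp 0.5460221347200671 0.24881769377681517
0.5 [[230. 197.]] [[256. 158.]]
0.55 [[226. 186.]] [[250. 149.]]
0.6 [[221. 174.]] [[243. 140.]]
0.65 [[216. 163.]] [[236. 132.]]
```

View pics/r3.png

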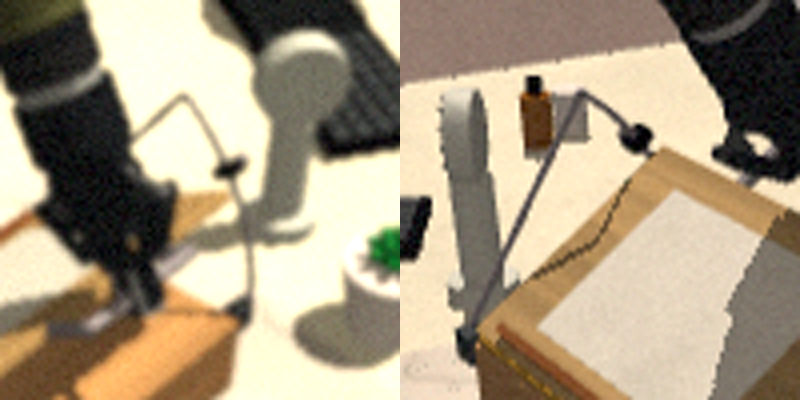

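The board is up at about 0.546 rad and still gripped. The clip is at (230,168) in the left crop and (636,138) in the right one, slightly above the board's corner. I'll raise it closer to the clip, then zoom in.

```bash
cat > arc.py <<'E'
from u import *
from bench import *
import sys
s=get_state();p0,R0=s["ee_pos"],s["eef_rot"];h=np.array([.4216,.0619,.08])
g=p0-.019*R0[:,2]-h;print("angle",np.arctan2(g[2],g@Rz(.187)[:,0]))
for t in map(float,sys.argv[1:]):
    Q=Ro.from_rotvec(-Rz(.187)[:,1]*t).as_matrix();r=row(p0,R0,h+Q@(p0-h),Q@R0);print(t,r, (R0.T@(Q@(p0-h)-(p0-h))*100).round(2))
E
python3 arc.py .02 .04 .06
```

```text
angle 0.5460221347200671
0.02 [-0.0, 0.0, -0.5, -0.02, 0.0, 0.0] [-0.    0.03 -0.5 ]
0.04 [-0.0, 0.1, -1.0, -0.04, 0.0, 0.0] [-0.    0.06 -1.  ]
0.06 [-0.0, 0.1, -1.5, -0.06, 0.0, 0.0] [-0.    0.07 -1.5 ]
```

Call:
{"op": "move_arm", "data": {"moves": [[0,0,-0.5,-0.02,0,0,0],[0,0.05,-1,-0.04,0,0,0],[0,0.07,-1.5,-0.06,0,0,0],[0,0.07,-1.5,-0.06,0,0,0],[0,0.07,-1.5,-0.06,0,0,0]]}}

```text
t: 10.65
ee_pos: [0.6338, 0.0991, 0.2061]
eef_rot: [[-0.183, 0.807, 0.561], [0.983, 0.151, 0.103], [-0.001, 0.57, -0.821]]
wrist_force: [-2.4, -4.9, -5.9]
opening: 0.0092
finger_force: 40.5
```

```bash
python3 arc.py; python3 - <<'E'
from u import *
from bench import *
import cv2
d0=pickle.load(open("c0.pkl","rb"))
N=25
def up(img,x,y,gain): return cv2.convertScaleAbs(cv2.resize(img[y:y+N,x:x+N],(300,300),interpolation=cv2.INTER_CUBIC),alpha=gain)
S=np.mean([camera("scene")["img"] for _ in range(4)],0).astype("uint8");D=np.mean([camera("side")["img"] for _ in range(4)],0).astype("uint8")
pickle.dump((S,D),open("c4.pkl","wb"))
f=np.vstack([np.hstack([up(d0["scene"]["img"],315,120,1.5),up(S,315,120,1.5)]),np.hstack([up(d0["side"]["img"],217,112,2),up(D,217,112,2)])])
cv2.imwrite("pics/z4.png",f)
c,c2=d0["scene"],d0["side"]
for t in(.55,.6,.65):
  L=np.array([[.2*np.cos(t),.168,.2*np.sin(t)],[.2*np.cos(t),.16,.2*np.sin(t)],[.2*np.cos(t),.175,.2*np.sin(t)]]);w=W([.4216,.0619],.187,L)
  print(t,"tip,root,clipctr",((proj(c,w)-[315,120]+.5)*12).round(0).tolist(),((proj(c2,w)-[217,112]+.5)*12+[0,300]).round(0).tolist())
E
```

```text
angle 0.6059407171135545
0.55 tip,root,clipctr [[143.0, 203.0], [124.0, 217.0], [159.0, 191.0]] [[191.0, 489.0], [207.0, 497.0], [177.0, 481.0]]
0.6 tip,root,clipctr [[129.0, 169.0], [111.0, 182.0], [145.0, 157.0]] [[172.0, 463.0], [188.0, 472.0], [158.0, 456.0]]
0.65 tip,root,clipctr [[114.0, 134.0], [96.0, 147.0], [130.0, 122.0]] [[151.0, 439.0], [168.0, 447.0], [137.0, 431.0]]
```

View pics/z4.png

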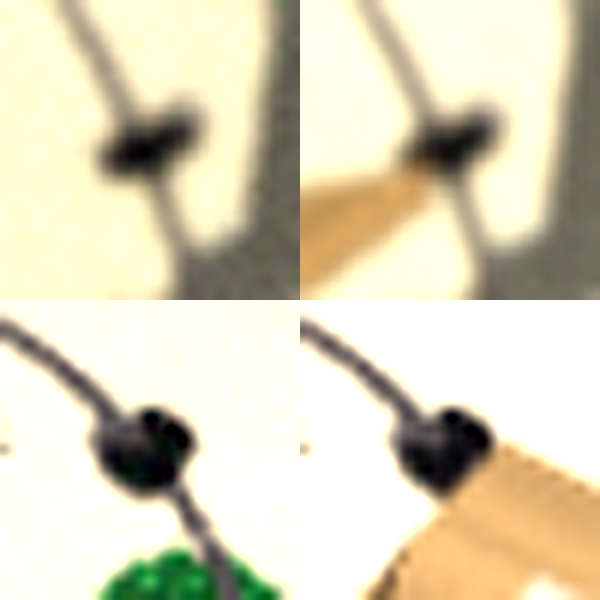

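The pin can't be seen from these cameras: its tip sits in front of the dark clip at about (130,160) in the panel, and the board's corner almost meets the clip. The clip hasn't moved. I'll check with the wrist camera, which looks towards +y.

```bash
python3 - <<'E'
from u import *
from bench import *
import cv2
c=camera("wrist")
for _ in range(3): pass
pickle.dump(c,open("c5.pkl","wb"))
t=.6
for t in(.58,.6,.613,.63):
  C,s_=np.cos(t),np.sin(t);L=[(.2*C,.168,.2*s_),(.2*C,.16,.2*s_),(.21*C-.006*s_,.16,.21*s_+.006*C),(.2*C,.169,.2*s_)]
  print(t,proj(c,W([.4216,.0619],.187,L)).round(1).tolist())
u=proj(c,W([.4216,.0619],.187,[(.2*np.cos(.6),.168,.2*np.sin(.6))]))[0]
x,y=max(0,int(u[0])-60),max(0,int(u[1])-45);print(x,y)
a=cv2.resize(c["img"],(400,300));b=cv2.resize(c["img"][y:y+90,x:x+120],(800,600),interpolation=cv2.INTER_CUBIC)
b=cv2.convertScaleAbs(b,alpha=1.6);b[450:,:200]=cv2.resize(a,(200,150));cv2.imwrite("pics/w5.png",b)
E
```

```text
0.58 [[99.9, -180.0], [103.9, -148.1], [126.3, -163.4], [99.4, -184.1]]
0.6 [[93.7, -192.1], [98.1, -158.5], [120.5, -175.7], [93.2, -196.4]]
0.613 [[89.3, -200.5], [93.9, -165.8], [116.2, -184.4], [88.7, -205.0]]
0.63 [[83.0, -212.2], [87.9, -175.9], [110.1, -196.5], [82.3, -216.9]]
33 0
```

View pics/w5.png

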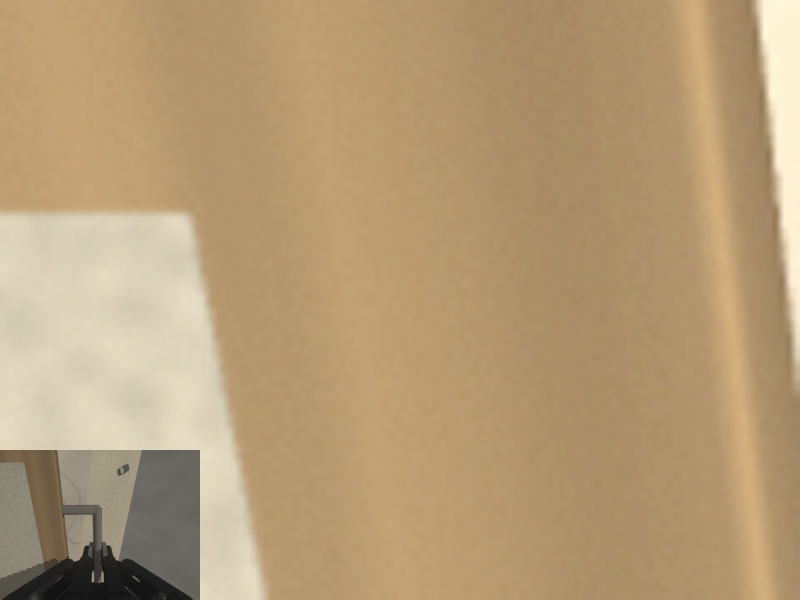

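The pin and clip are outside the wrist view; it shows only board and bar, with the bar well gripped. I'll compute the board's top +y edge against the clip, subpixel, in the scene and side images.

```bash
python3 - <<'E'
from u import *
import cv2
from scipy.ndimage import map_coordinates
d0=pickle.load(open("c0.pkl","rb"));S,D=pickle.load(open("c4.pkl","rb"))
h=[.4216,.0619]
def pt(t,r,y,n): return W(h,.187,[(r*np.cos(t)-n*np.sin(t),y,r*np.sin(t)+n*np.cos(t))])
for nm,img,x,y,rr in(("scene",S,315,120,(.12,.155,.17,.18)),("side",D,217,112,(.17,.18,.19,.2))):
    c=d0[nm];g=cv2.cvtColor(c["img"],6).astype(float);w=g[y:y+25,x:x+25]
    sub=w[6:18,6:18] 
    m=np.clip(60 if nm=="side" else 110-sub*1.0,0,None) if 0 else np.clip(90-sub,0,None)
    yy,xx=np.mgrid[:12,:12];cc=np.array([(m*xx).sum(),(m*yy).sum()])/m.sum()+[x+6,y+6]
    pc=lambda t:proj(c,pt(t,.2,.175,0))[0]
    print(nm,"clip centroid",cc.round(2),"pred .613",pc(.613).round(2),"min",sub.min(),"bg",np.median(w))
    # edge of the board: blue channel profile along image motion direction
    b=img[:,:,0].astype(float)
    for r in rr:
        p=proj(c,pt(.6,r,.16,.006))[0];q=proj(c,pt(.62,r,.16,.006))[0];e=proj(c,pt(.6,r+.02,.16,.006))[0]-p
        n=np.array([-e[1],e[0]])/np.hypot(*e);n*=np.sign(n@(q-p));k=n@(q-p)/.02
        s=np.arange(-7,7.01,.25);P=p+s[:,None]*n
        v=map_coordinates(b,[P[:,1],P[:,0]],order=1);gr=np.abs(np.diff(v));i=gr.argmax();lo,hi=max(0,i-4),i+5
        s0=(gr[lo:hi]*(s[lo:hi]+.125)).sum()/gr[lo:hi].sum()
        off=(cc-pc(.613))@n
        print(r,"edge s",s0.round(2),"-> t_board",round(.6+s0/k,4),"t_clip",round(.613+off/(n@(pc(.633)-pc(.613)))*.02,4),"grad",gr.max().round(0))
E
```

```text
scene clip centroid [326.87 131.88] pred .613 [326.29 131.81] min 3.0 bg 169.0Traceback (most recent call last):
  File "<stdin>", line 21, in <module>
ValueError: operands could not be broadcast together with shapes (7,) (8,)
```

```bash
python3 - <<'E'
from u import *
import cv2
from scipy.ndimage import map_coordinates
d0=pickle.load(open("c0.pkl","rb"));S,D=pickle.load(open("c4.pkl","rb"))
h=[.4216,.0619]
def pt(t,r,y,n): return W(h,.187,[(r*np.cos(t)-n*np.sin(t),y,r*np.sin(t)+n*np.cos(t))])
for nm,img,x,y,rr in(("scene",S,315,120,(.1,.12,.14,.155,.17)),("side",D,217,112,(.1,.12,.14,.16,.17,.18,.2))):
    c=d0[nm];g=cv2.cvtColor(c["img"],6).astype(float);sub=g[y+6:y+18,x+6:x+18];m=np.clip(90-sub,0,None)
    yy,xx=np.mgrid[:12,:12];cc=np.array([(m*xx).sum(),(m*yy).sum()])/m.sum()+[x+6,y+6]
    pc=lambda t:proj(c,pt(t,.2,.175,0))[0]
    print(nm,"clip centroid",cc.round(2),"pred .613",pc(.613).round(2))
    b=img[:,:,0].astype(float)
    for r in rr:
        p=proj(c,pt(.6,r,.16,.006))[0];q=proj(c,pt(.62,r,.16,.006))[0];e=proj(c,pt(.6,r+.02,.16,.006))[0]-p
        n=np.array([-e[1],e[0]])/np.hypot(*e);n*=np.sign(n@(q-p));k=n@(q-p)/.02
        s=np.arange(-6,6.01,.25);P=p+s[:,None]*n
        v=map_coordinates(b,[P[:,1],P[:,0]],order=1);gr=np.maximum(np.diff(v),0);i=gr.argmax();sl=slice(max(0,i-5),i+6)
        s0=(gr*(s[:-1]+.125))[sl].sum()/gr[sl].sum()
        off=(cc-pc(.613))@n
        print(r,"edge s",s0.round(2),"t_board",round(.6+s0/k,4),"t_clip",round(.613+off/(n@(pc(.633)-pc(.613)))*.02,4),"k",k.round(1),"step",(v.max()-v.min()).round(0))
E
```

```text
scene clip centroid [326.87 131.88] pred .613 [326.29 131.81]
0.1 edge s 5.88 t_board 0.8021 t_clip 0.6102 k 29.1 step 7.0
0.12 edge s 5.23 t_board 0.7484 t_clip 0.6102 k 35.2 step 53.0
0.14 edge s 5.29 t_board 0.7274 t_clip 0.6102 k 41.5 step 52.0
0.155 edge s -0.77 t_board 0.5834 t_clip 0.6102 k 46.3 step 98.0
0.17 edge s -0.7 t_board 0.5863 t_clip 0.6102 k 51.2 step 99.0
side clip centroid [228.52 123.99] pred .613 [229.23 123.95]
0.1 edge s -0.85 t_board 0.5682 t_clip 0.6224 k 26.8 step 97.0
0.12 edge s -0.64 t_board 0.5801 t_clip 0.6224 k 32.1 step 100.0
0.14 edge s -0.76 t_board 0.5796 t_clip 0.6224 k 37.4 step 98.0
0.16 edge s -0.89 t_board 0.5791 t_clip 0.6224 k 42.6 step 100.0
0.17 edge s -0.46 t_board 0.5899 t_clip 0.6224 k 45.3 step 73.0
0.18 edge s -0.71 t_board 0.5852 t_clip 0.6224 k 47.9 step 72.0
0.2 edge s 4.87 t_board 0.6917 t_clip 0.6224 k 53.1 step 89.0
```

```bash
cat > fit.py <<'E'
from u import *
import cv2
from scipy.ndimage import map_coordinates
d0=pickle.load(open("c0.pkl","rb"));S4,D4=pickle.load(open("c4.pkl","rb"))
cam=[d0["scene"],d0["side"]]
f=lambda p,o:(np.array(p)+.5)/(400/150)-.5+np.array(o)
clk=[f([(345,240),(277,293),(76,335)],(195,100)),f([(240,152),(315,190),(311,337)],(180,105))]
cl=[np.array([326.87,131.88]),np.array([228.52,123.99])]
def P(x,t,q): # q: r,y,n
    q=np.atleast_2d(q);return W(x[:2],x[2],np.c_[q[:,0]*np.cos(t)-q[:,2]*np.sin(t),q[:,1],q[:,0]*np.sin(t)+q[:,2]*np.cos(t)])
x0=np.array([.4216,.0619,.187,.066,.613,.6,0,0,0,0,0])
def edges():
    E=[]
    for ci,c in enumerate(cam):
        for im,fl,lines in((c["img"],0,[[(r,.16,.006) for r in np.arange(.03,.2,.01)],[(r,-.16,.006) for r in np.arange(.03,.2,.01)]]+([[(.21,y,.006) for y in np.arange(-.14,.15,.01)]])),([S4,D4][ci],1,[[(r,.16,.006) for r in ((.15,.155,.16,.165,.17) if ci==0 else np.arange(.1,.185,.01))]])):
            b=cv2.GaussianBlur(im,(0,0),.6).astype(float)[:,:,0]
            for l,L in enumerate(lines):
                t=.6*fl;p=proj(c,P(x0,t,L));e=p[-1]-p[0];n=np.array([-e[1],e[0]])/np.hypot(*e);s=np.arange(-4,4.01,.25)
                ss=[]
                for u in p:
                    Q=u+s[:,None]*n;g=np.abs(np.diff(map_coordinates(b,[Q[:,1],Q[:,0]],order=1)));i=g.argmax();sl=slice(max(0,i-4),i+5)
                    ss.append(((g*(s[:-1]+.125))[sl].sum()/g[sl].sum()) if g.max()>5 else np.nan)
                ss=np.array(ss);ok=np.abs(ss-np.nanmedian(ss))<.8
                print(["scene","side"][ci],["flat","raised"][fl],["+y","-y","far"][l],np.nanmedian(ss).round(2),ok.sum(),len(L))
                E+=[(ci,fl,q,n,u@n+v) for q,u,v,o in zip(L,p,ss,ok) if o]
    return E
E=edges()
def res(x):
    o=[x[6:8],x[8:10]];r=[]
    for ci,fl,q,n,v in E:
        q=np.array(q);q[1]-=np.sign(q[1])*x[10]*(abs(q[1])>.159);q[0]-=x[10]*(q[0]>.209)
        r.append(.3*((proj(cam[ci],P(x,x[5]*fl,q))[0]+o[ci])@n-v))
    for ci in(0,1):
        r+=list(((proj(cam[ci],np.r_[P(x,0,[(.25,.06,0),(.25,-.06,0)]),W(x[:2],x[2],[(.1,-.16-x[3],-.043)])])+o[ci]-clk[ci])).ravel())
        r+=list(3*(proj(cam[ci],P(x,x[4],[(.2,.175,0)]))[0]+o[ci]-cl[ci]))
    return np.r_[r,x[6:10]/1.,x[10]/.0015]
s=least_squares(res,x0,loss="soft_l1",x_scale=[.01,.01,.01,.01,.01,.01,1,1,1,1,.001])
print(s.x.round(4),s.cost);C=np.linalg.inv(s.jac.T@s.jac);print("sd t_c,t_b,diff",np.sqrt([C[4,4],C[5,5],C[4,4]+C[5,5]-2*C[4,5]]).round(4))
E
python3 fit.py
```

```text
scene flat +y 0.65 13 17
scene flat -y nan 0 17
scene flat far 2.99 3 30
scene raised +y 0.82 5 5
side flat +y 0.7 10 17
side flat -y 0.59 2 17
side flat far -0.43 25 30
side raised +y 0.74 9 9
[ 4.221e-01  6.290e-02  1.919e-01  6.770e-02  6.130e-01  5.808e-01
  2.078e-01  2.450e-01 -2.937e-01  2.554e-01  4.000e-04] 5.926505811543612
sd t_c,t_b,diff [0.009  0.024  0.0226]fit.py:23: RuntimeWarning: All-NaN slice encountered
  ss=np.array(ss);ok=np.abs(ss-np.nanmedian(ss))<.8
fit.py:24: RuntimeWarning: All-NaN slice encountered
  print(["scene","side"][ci],["flat","raised"][fl],["+y","-y","far"][l],np.nanmedian(ss).round(2),ok.sum(),len(L))
```

Flat and raised edges show the same small offset, so the board is at about 0.600 rad and the clip at about 0.615. I'll raise it by 0.015.

Call:
{"op": "move_arm", "data": {"moves": [[0,0.01,-0.2,-0.008,0,0,0],[0,0.02,-0.38,-0.015,0,0,0],[0,0.02,-0.38,-0.015,0,0,0],[0,0.02,-0.38,-0.015,0,0,0]]}}

```text
t: 11.6
ee_pos: [0.6319, 0.0987, 0.2094]
eef_rot: [[-0.183, 0.799, 0.573], [0.983, 0.149, 0.106], [-0.001, 0.583, -0.813]]
wrist_force: [-1.7, -4.6, -5.1]
opening: 0.0102
finger_force: 40.5
```

```bash
python3 arc.py; python3 - <<'E'
from u import *
from bench import *
import cv2
N=25
def up(img,x,y,gain): return cv2.convertScaleAbs(cv2.resize(img[y:y+N,x:x+N],(300,300),interpolation=cv2.INTER_CUBIC),alpha=gain)
S=np.mean([camera("scene")["img"] for _ in range(4)],0).astype("uint8");D=np.mean([camera("side")["img"] for _ in range(4)],0).astype("uint8")
a,b=pickle.load(open("c3.pkl","rb"))
f=np.vstack([np.hstack([up(a["img"],315,120,3),up(S,315,120,3)]),np.hstack([up(b["img"],217,112,4),up(D,217,112,4)])])
f=np.hstack([f,np.vstack([cv2.resize(D[60:260,130:330],(200,200)),cv2.resize(S,(200,150)),np.zeros((250,200,3),"uint8")])])
cv2.imwrite("pics/z6.png",f)
E
```

```text
angle 0.6209479897863404
```

View pics/z6.png

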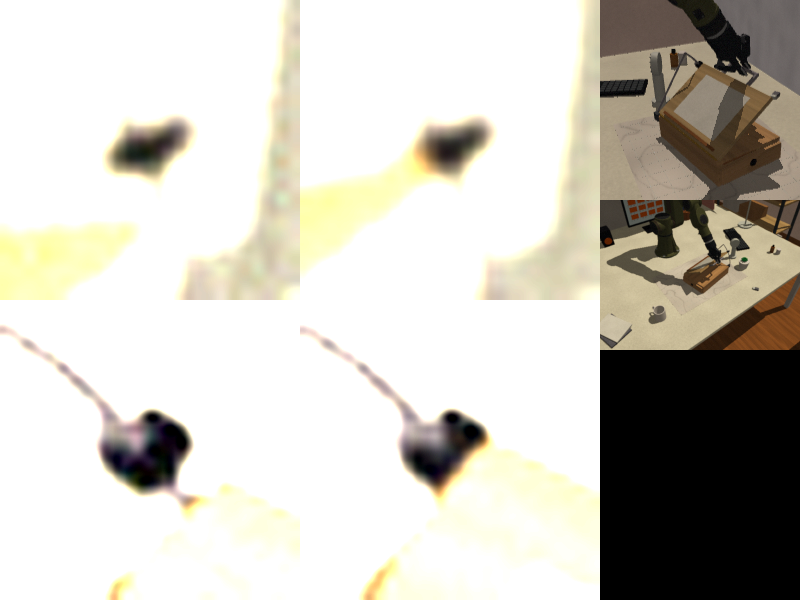

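The drawer is shut, the board is raised and held with its edge across the clip at about (445,450) and the clip hasn't moved. At the lower pose the pin showed at (188,498) against a predicted (194,495), which confirms the angle scale. Fan, pot and mug are undisturbed, so I'm handing in.

```bash
python3 -c "
from bench import *
s=get_state();print(s['t'],abs(s['joint_velocities']).max(),s['finger_force']);print(finish_job())"
```

```text
12.0 0.0013935188139411493 40.53367853164673
the job is handed in; nothing more can be done
None
```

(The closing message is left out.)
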